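# Clear the packing foam and hold the magnifier over the traded-in watch

### The arm

A 6-joint arm with a two-finger parallel gripper is mounted at the origin on the work surface. World frame = base frame: x ahead of the robot, y to its left, z up, the work surface at z = 0. Lengths are in m, angles in degrees, forces in N, time in s.
With the tool pointing down it reaches from about 0.375 to 0.9 m from the base axis. Payload 3.1 kg.
Tool frame: the origin (TCP) lies at the very end of the fingers, on their centre line; the grasp point (between the pads) lies 19 mm behind it (grip_point_offset is the distance from the TCP to the grasp point, in m); y points along the fingers, x is the direction in which the jaws open and shut, and the axes are right-handed (so a half turn about y gives the same grasp; the last joint's range is limited). The gripper opens to 87 mm and grips with 3 to 60 N. Pads are 19 mm wide; open, the fingers measure 117 mm over their backs; the gripper's body (75 mm by 190 mm) begins 51 mm behind the grasp point.
Start: joints at [56.064, 30.224, 82.088, -0, 67.689, -10.227], TCP at [0.251, 0.572, 0.223] pointing down, gripper open.
Joint ranges: [-176.69, 176.69], [-43.24, 126.21], [12.49, 139.97], [-82, 262], [0, 151.66], [-163.58, 163.58]. Speed limits (degrees/s): [159.86, 159.86, 180, 180, 180, 180].

### API

Orientations are given as a 3x3 rotation matrix whose columns are the frame's x, y, z axes.
In Python, from rig import * gives the robot as it stands.
- The arm moves only by the tool send_rows, never from a script. Its argument "moves" is text: rows parted by semicolons, each of 5 numbers parted by spaces: the finger opening in mm, from 0 to 87, then the shift along the tool's x, y, z in mm, then the turn about the tool's y in degrees. In form: fingers dx dy dz yaw; .... A call has 1 to 20 rows; each row shifts and turns the commanded pose from where the row before left it, along the tool's axes as they then stand; what a row does not reach is not made up. A row lasts 1/12 s, in which the tool goes at most 41.7 mm and 7.16 degrees, less where a joint would pass 70% of its speed; a pose out of reach is approached as far as the arm can. A call is refused whole if a number of a shift passes 41.7 or a number of a turn 7.16, either way. A call with a gripper value outside its range is refused whole. The fingers move at their own pace and stop on an object; the grip force is fixed at half the most. Time passes only in rows, so rows that do not move let the fingers close. It gives the time, the measured TCP pose, the force and the opening at its end, in the units of the state.
- read_state(): the state, without advancing time (a new reading comes with each control period).
- capture(name): name is "scene" or "top"; returns a dict with "image" (384x512x3 uint8, blue, green, red), "z_map" (384x512 float32, m along the optical axis (not along the pixel's ray), 0 where there is no reading), "mtx" (3x3 intrinsics, pixels), "distortion" ([k1, k2, p1, p2, k3] as OpenCV has them; the pictures are not rectified), "origin" and "rotation" of the camera in the world. Camera axes: x right, y up, looking along -z (the intrinsics and any distortion apply to the point x, -y, -z); pixel columns grow to the right and rows downward; lengths in m; the calibration is good to about 2 mm. A picture is of the moment at which its call begins.
- hand_in(): hands the job in, once; it reports no verdict.
Trained networks look in a picture, given as the dict that the camera call returned (one of the last four; its "shot" number tells which), for a name from the list of things; names that differ only in an ending like _2 or _b are one class to them, and where a whole thing is asked for, a point or a joint stands for the part that bears it (a point fixed in the world has none). Each returns a list of dicts, best first, with "p" (0 to 1); they miss things now and then, are a little off and sometimes report something else, mostly with a low value. They report only what shows in the picture. A call takes as long as a camera call. They do not tell look-alikes from the thing itself.
- search_frame(picture, name): "bbox" ([left, top, right, bottom] in pixels, round what is visible of it).
- masks_of(picture, name): "region" (384x512 bool, what is visible of it) and "bbox" ([left, top, right, bottom] in pixels, round what is visible of it).
- mark_of(picture, name): "pixel" ([row, column] in pixels: a listed point, or the origin of a listed thing).
The state is a dict: "time_s": time; "joint_positions": joint angles; "qvel": joint speeds; "tau": joint torques, N m; "position": TCP position; "tcp_rot": TCP orientation; "force": force on the tool from outside, world axes, zero at the start; "moment": the same for the moment, N m; "opening": opening from 0.0 (shut) to 1.0 (fully open).
Only numpy, scipy, OpenCV 4.12 (cv2) and the standard library are available. Lean on these libraries where they do the work, as an engineer would, in place of code of your own. Each camera call takes 0.05 s, during which the arm holds its last target. There are 200 camera calls.

### The job

A traded-in watch is to be appraised at the second-hand shop's counter: put the two pieces of white packing foam, one lying on the round watch and one on the tray, back into the open carton. Then pick up the hand magnifier, carry it over to the round watch without hitting the carton or clock that stand between, and finish holding it there, still and level, with the lens centred over the dial and about 15 mm above the watch glass; end while holding it so, since the appraiser looks through it. The lens must never touch the round watch, and the watches, clock and carton stay where they are.

Things in the scene. Friction and masses are not known exactly. Their poses are not given: they have to be found in the camera images.
- tray: wooden presentation tray with a grey lining, fixed to the counter, 270 (x) by 170 (y) mm, walls 8 mm thick and 18 mm high; the lining's top is 10 mm above the counter. Origin: centre of the underside on the counter; z up. It stands to the left or to the right of the carton, with the magnifier on the other side. The two watches stand near x = +80 and x = -80 mm on it (either way round) with the foam corner piece between them
- watch_round: wristwatch with a round steel case of 42 mm diameter, white dial, strapped round an off-white watch cushion 50 (x) by 80 (y) by 44 mm high; all one loose piece, about 0.17 kg. Origin: centre of the cushion's underside, which stands on the tray's lining; z up, x to 12 o'clock. The case stands on the cushion's centre
- crystal (a point): centre of the top of the round watch's glass, a flat disc of 38 mm diameter, 58 mm above the watch's origin; axes as those of the watch
- watch_rect: wristwatch with a rectangular steel case 36 by 26 mm on an equal cushion, 53 mm high in all, loose, about 0.14 kg; not to be moved. Origin: centre of the cushion's underside; z up
- foam_slab: white moulded end pad of stiff packing foam, 80 (x) by 50 (y) mm: a flat base 15 mm thick with a lip 16 mm wide along each x end, which rises to 25 mm; loose and light (14 g), lying flat and centred to within about 7 mm on the round watch's glass. Origin: centre of its underside; it is gripped across its 50 mm width (y), on the base
- foam_slab_center (a point): middle of the end pad, 12.5 mm above its underside; axes as the pad
- foam_block: white stepped corner piece of the same foam, 52 (x) by 40 (y) mm and 20 mm thick, with a step 22 mm wide along its +x end that rises to 35 mm; loose (14 g), lying on the tray between the watches. Origin: centre of its underside; it is gripped low, across its 40 mm width (y), which runs roughly along the tray's y, for the watches stand beside its x ends
- foam_block_center (a point): middle of the corner piece, 17.5 mm above its underside; axes as the corner piece
- carton: open cardboard carton, 170 (x) by 130 (y) by 110 (z) mm outside, walls 4 mm, loose, 0.3 kg, open at the top; its four flaps are folded outwards and hang down outside, standing out to about 25 mm beyond the walls. Origin: centre of the underside; z up
- magnifier: hand magnifier lying flat on the counter, 12 mm thick all over, loose, about 0.11 kg: a round steel frame of 74 mm outer diameter round a clear lens of 66 mm, and a straight black handle along -x, 18 mm wide (y) and 12 mm thick, from x = -54 to x = -158 mm. Origin: lens centre, on the underside; z up, x from the handle to the lens
- magnifier_grip (a point): a good point to grip the handle, 85 mm from the lens centre (x = -85 mm), at half its thickness (6 mm above the underside), across its 18 mm width; axes as the magnifier
- clock: round aluminium desk clock of 86 mm diameter on a wooden plinth 50 by 76 mm, 98 mm high, loose, 0.32 kg, standing between carton and robot; not to be moved. Origin: centre of the plinth's underside; z up
There are look-alikes about, which are no part of the job. Of the things that look like the magnifier, take the one that is nearest to the robot's base at the start.

How it is judged (in metres and radians):
On the way:
1. both pieces of foam lie in the carton, let go (x of foam_slab_center in the frame of carton between -0.083 and 0.083 m and y of foam_slab_center in the frame of carton between -0.063 and 0.063 m and z of foam_slab_center in the frame of carton between 0 and 0.095 m and x of foam_block_center in the frame of carton between -0.083 and 0.083 m and y of foam_block_center in the frame of carton between -0.063 and 0.063 m and z of foam_block_center in the frame of carton between 0 and 0.095 m and contact force between each of foam_slab, foam_block and the fingers below 0.1 N), for 0.2 s.
At the end, for the whole second after the job is handed in: both foam pieces lie in the carton; the fingers alone hold the magnifier, still, level to 0.15 rad, lens within 12 mm sideways of the round watch's glass centre, underside 5 to 28 mm above it; watches moved under 20 mm, clock 30, carton 50, all upright to 0.2 rad (x of foam_slab_center in the frame of carton between -0.083 and 0.083 m and y of foam_slab_center in the frame of carton between -0.063 and 0.063 m and z of foam_slab_center in the frame of carton between 0 and 0.095 m and x of foam_block_center in the frame of carton between -0.083 and 0.083 m and y of foam_block_center in the frame of carton between -0.063 and 0.063 m and z of foam_block_center in the frame of carton between 0 and 0.095 m and linear speed of each of foam_slab, foam_block below 0.03 m/s and z of magnifier in the frame of crystal between 0.005 and 0.028 m and horizontal distance between magnifier and crystal below 0.012 m and angle between magnifier's own z axis and vertical below 0.15 rad and linear speed of magnifier below 0.02 m/s and angular speed of magnifier below 0.15 rad/s and contact force between magnifier and the fingers above 1 N and contact force between magnifier and watch_round below 0.1 N and contact force between magnifier and watch_rect below 0.1 N and contact force between magnifier and tray below 0.1 N and contact force between magnifier and carton below 0.1 N and contact force between magnifier and clock below 0.1 N and distance of each of watch_round, watch_rect from where it was at the start of the episode below 0.02 m and angle between each of watch_round, watch_rect, clock, carton's own z axis and vertical below 0.2 rad and distance of clock from where it was at the start of the episode below 0.03 m and distance of carton from where it was at the start of the episode below 0.05 m); the arm keeps its last pose, push and grip.
It fails at once if the magnifier touches the round watch (contact force between magnifier and watch_round above 0.3 N).
It fails at once if the magnifier hits the carton or the clock (contact force between magnifier and carton above 1 N or contact force between magnifier and clock above 1 N).
It fails at once if a watch on its cushion is shifted by more than 20 mm or tipped by more than 0.2 rad (not (distance of each of watch_round, watch_rect from where it was at the start of the episode below 0.02 m and angle between each of watch_round, watch_rect's own z axis and vertical below 0.2 rad)).
It fails at once if the desk clock is shifted by more than 30 mm or tipped by more than 0.2 rad (not (distance of clock from where it was at the start of the episode below 0.03 m and angle between clock's own z axis and vertical below 0.2 rad)).
It fails at once if the carton is shifted by more than 50 mm or tipped by more than 0.2 rad (not (distance of carton from where it was at the start of the episode below 0.05 m and angle between carton's own z axis and vertical below 0.2 rad)).
It also fails if it takes over 72 s, if anything falls off the work surface, if the arm or the gripper's body presses on something with over 40 N, if the wrist force passes 120 N, or if a joint passes its speed limit or range.

## Working session

There is one attempt and no reset: what is moved stays moved. The work goes in short steps, Python scripts to look and compute and a tool call to move; the robot and the scene stay as the last step left them, time stands still between calls to the robot, and variables do not carry over. Pictures are saved under pics/ and viewed, about 8 in all and at most 12, crops included, and the job is handed in when it is done.

Besides the shell and the picture viewer there is one more tool, called as name(argument=value, ...) on one line, values as JSON. send_rows: Moves the arm, as the interface text tells. Its arguments: {"type":"object","properties":{"moves":{"type":"string"}},"required":["moves"]}

```bash
mkdir -p pics; cat > h.py <<'E'
from rig import *
import numpy as np, cv2
def pts(c):
    z=c["z_map"]; h,w=z.shape
    u,v=np.meshgrid(np.arange(w),np.arange(h))
    n=cv2.undistortPoints(np.stack([u,v],-1).reshape(-1,1,2).astype(np.float64),np.array(c["mtx"]),np.array(c["distortion"])).reshape(h,w,2)
    p=np.stack([n[...,0]*z,-n[...,1]*z,-z],-1)
    P=p@np.array(c["rotation"]).T+np.array(c["origin"])
    P[z<=0]=np.nan
    return P
E
python3 - <<'E'
from h import *
s=read_state(); print(s)
for n in ["scene","top"]:
    c=capture(n); cv2.imwrite(f"pics/{n}0.png",c["image"]); P=pts(c); np.save(f"{n}0.npy",P)
    print(n,c["origin"],np.round(c["rotation"],2).tolist())
    for k in ["tray","watch_round","watch_rect","foam_slab","foam_block","carton","magnifier","clock"]:
        for r in masks_of(c,k)[:4]:
            if r["p"]<.2: continue
            q=P[r["region"]]; q=q[~np.isnan(q[:,0])]
            if len(q)<5: continue
            print(k,round(r["p"],2),np.round(r["bbox"]),"med",np.round(np.median(q,0),3),"lo",np.round(np.percentile(q,2,0),3),"hi",np.round(np.percentile(q,98,0),3))
E
```

```text
{'time_s': 0.0, 'joint_positions': array([ 5.60630835e+01,  3.02801796e+01,  8.21556961e+01, -1.40834249e-04,
        6.76900192e+01, -1.02275768e+01]), 'qvel': array([-0.01684341, -0.1388768 , -0.03473907, -0.01938417,  0.0995817 ,
        0.10478468]), 'tau': array([ 1.67788485e-04, -4.40037239e+01, -1.76593870e+01,  6.34062756e-02,
        5.82835008e-02, -1.88352892e-04]), 'position': array([0.25087178, 0.57164127, 0.22156247]), 'tcp_rot': array([[ 4.02094852e-01, -1.22480927e-03, -9.15597198e-01],
       [ 9.15595463e-01, -1.82424733e-03,  4.02096530e-01],
       [-2.16276731e-03, -9.99997586e-01,  3.87909353e-04]]), 'force': array([-0.51619557, -0.17232035,  0.13517842]), 'moment': array([-0.01008837,  0.0073027 , -0.04386443]), 'opening': 1.001985474269724}
scene [1.13387328 0.26381316 0.85474485] [[-0.55, -0.61, 0.57], [0.83, -0.41, 0.38], [0.0, 0.68, 0.73]]
tray 0.63 [360. 228. 460. 351.] med [0.55  0.318 0.011] lo [0.399 0.203 0.007] hi [0.665 0.381 0.021]
watch_round 0.66 [402. 237. 438. 267.] med [0.469 0.262 0.044] lo [0.436 0.233 0.011] hi [0.479 0.31  0.069]
watch_rect
[... 1686 characters left out ...]
41 0.072] hi [0.484 0.308 0.095]
foam_block 0.63 [ 89. 198. 104. 219.] med [0.527 0.302 0.031] lo [0.501 0.282 0.017] hi [0.549 0.325 0.048]
foam_block 0.26 [172. 112. 242. 197.] med [ 0.651 -0.015  0.062] lo [ 0.536 -0.104 -0.   ] hi [0.727 0.067 0.111]
carton 0.75 [172. 117. 242. 194.] med [ 0.652 -0.015  0.062] lo [ 0.536 -0.105 -0.   ] hi [0.728 0.067 0.111]
magnifier 0.9 [298. 179. 326. 243.] med [ 0.506 -0.309  0.009] lo [ 0.372 -0.335 -0.002] hi [ 0.556 -0.266  0.015]
magnifier 0.87 [370. 136. 413. 189.] med [ 0.545 -0.551  0.009] lo [ 0.499 -0.595  0.003] hi [ 0.673 -0.516  0.015]
clock 0.9 [187. 224. 221. 245.] med [0.412 0.007 0.086] lo [ 0.396 -0.03   0.01 ] hi [0.436 0.048 0.099]
```

```bash
python3 - <<'E'
import cv2,numpy as np
a=cv2.imread("pics/scene0.png");b=cv2.imread("pics/top0.png")
cv2.imwrite("pics/v1.png",np.vstack([cv2.resize(b[100:275,60:430],(800,378),interpolation=3)]))
cv2.imwrite("pics/v2.png",cv2.resize(a[130:360,100:470],(800,497),interpolation=3))
# pose of pieces
from h import *
for n in ["scene","top"]:
    c=capture(n);P=pts(c)
    for k in ["foam_slab","foam_block","watch_rect","magnifier","carton","clock","tray"]:
        rr=masks_of(c,k)
        if not rr: continue
        rs=rr[:2] if k=="magnifier" else rr[:1]
        for r in rs:
            q=P[r["region"]];q=q[~np.isnan(q[:,0])]
            zr={"foam_slab":(.075,.11),"foam_block":(.025,.06),"carton":(.100,.12),"magnifier":(.006,.02),"watch_rect":(.04,.08),"clock":(.05,.11),"tray":(.0,.03)}[k]
            q=q[(q[:,2]>zr[0])&(q[:,2]<zr[1])]
            if len(q)<6: continue
            print(n,k,len(q),[np.round(v,4) if not isinstance(v,tuple) else np.round(v,4).tolist() for v in cv2.minAreaRect(q[:,:2].astype(np.float32))])
    for k in ["foam_slab_center","foam_block_center","crystal","magnifier_grip","magnifier","carton"]:
        for m in mark_of(c,k)[:2]:
            i,j=np.round(m["pixel"]).astype(int); print(n,k,round(m["p"],2),np.round(m["pixel"]),np.round(P[i,j],3))
E
```

```text
scene foam_slab 768 [[0.4442, 0.277], [0.0846, 0.0519], np.float64(28.1061)]
scene foam_block 375 [[0.5267, 0.3038], [0.0544, 0.0389], np.float64(7.5128)]
scene watch_rect 804 [[0.6115, 0.2823], [0.0507, 0.0784], np.float64(5.487)]
scene magnifier 460 [[0.5825, -0.535], [0.1946, 0.0691], np.float64(28.7034)]
scene magnifier 562 [[0.4648, -0.2981], [0.0767, 0.1894], np.float64(85.7847)]
scene carton 1384 [[0.6451, -0.0184], [0.1859, 0.1471], np.float64(0.868)]
scene clock 829 [[0.4435, 0.2779], [0.0838, 0.0519], np.float64(26.254)]
scene tray 5630 [[0.5184, 0.2901], [0.2896, 0.1762], np.float64(7.0008)]
scene foam_slab_center 0.62 [243. 428.] [0.451 0.281 0.082]
scene foam_block_center 0.86 [282. 423.] [0.531 0.307 0.044]
scene foam_block_center 0.22 [260. 420.] [0.475 0.282 0.042]
scene magnifier_grip 0.9 [163. 231.] [ 0.428 -0.312  0.012]
scene magnifier_grip 0.66 [172. 138.] [ 0.608 -0.528  0.003]
scene magnifier 0.96 [151. 144.] [ 0.536 -0.572  0.012]
scene magnifier 0.59 [183. 212.] [ 0.527 -0.308  0.012]
scene carton 0.64 [260. 272.] [ 0.651 -0.021  0.008]
top foam_slab 631 [[0.
[... 255 characters left out ...]
765], np.float64(19.716)]
top magnifier 679 [[0.5846, -0.5359], [0.1899, 0.0729], np.float64(28.1425)]
top carton 895 [[0.6405, -0.0183], [0.1828, 0.1471], np.float64(1.7758)]
top clock 424 [[0.4172, 0.0081], [0.0344, 0.0778], np.float64(0.3042)]
top tray 3894 [[0.529, 0.2949], [0.2783, 0.1816], np.float64(7.0499)]
top foam_slab_center 0.98 [232.  98.] [0.448 0.281 0.084]
top foam_block_center 0.57 [208.  97.] [0.525 0.304 0.034]
top crystal 0.65 [235. 105.] [0.438 0.263 0.084]
top magnifier_grip 0.96 [154. 385.] [ 0.611 -0.543  0.012]
top magnifier 0.81 [193. 308.] [ 0.515 -0.3    0.01 ]
top magnifier 0.67 [182. 398.] [ 0.523 -0.569  0.005]
top carton 0.61 [161. 204.] [ 0.644 -0.002  0.006]
```

View pics/v1.png

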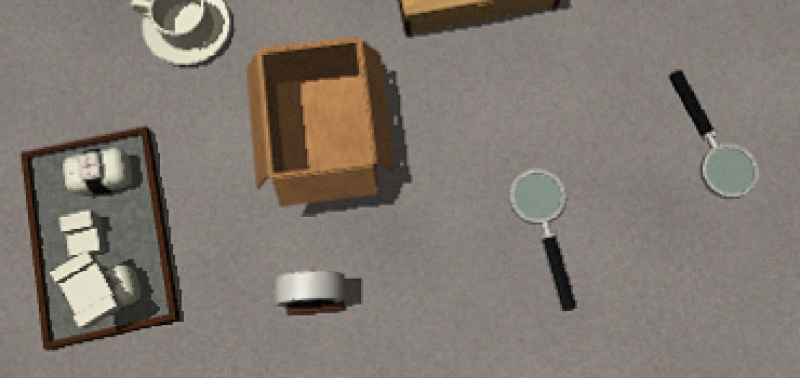

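View pics/v2.png

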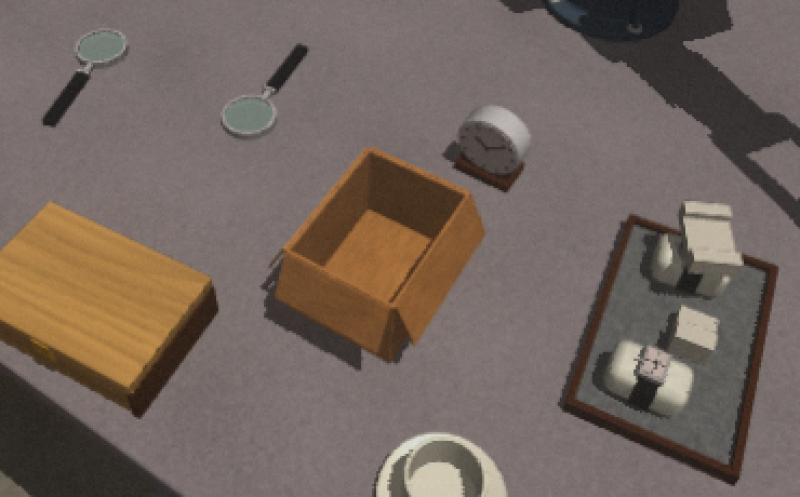

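The pictures show the tray on the left with the slab on the round watch (top crop ~(88,290)) and the block at (82,232). The carton is at (320,120), the clock at (310,290), and the nearer magnifier has its lens at (538,197) with the handle towards the robot. I'm moving above the slab first.

send_rows(moves="87 0 0 0 -7.15;87 0 0 0 -7.15;87 0 0 0 -7.15;87 0 0 0 -7.15;87 0 0 0 -7.15;87 0 0 0 -7.15;87 0 0 0 -7.15;87 -29 5 -3.5 0;87 -29 5 -3.5 0;87 -29 5 -3.5 0;87 -29 5 -3.5 0;87 -29 5 -3.5 0;87 -29 5 -3.5 0;87 -29 5 -3.5 0;87 -29 5 -3.5 0;87 -29 5 -3.5 0;87 -29 5 -3.5 0;87 -29 5 -3.5 0;87 -29 5 -3.5 0;87 0 0 0 0")

```text
time_s: 3.97
position: [0.4463, 0.2754, 0.162]
tcp_rot: [[-0.44, 0.001, -0.898], [0.898, -0.002, -0.44], [-0.002, -1.0, -0.0]]
force: [0.2, 0.1, -0.2]
opening: 0.996
```

```bash
cat >> h.py <<'E'
def to(x,y,z=None,jaw=None):
    s=read_state();R=np.array(s["tcp_rot"]);p=np.array(s["position"])
    t=np.array([x,y,p[2] if z is None else z]);a=np.degrees(np.arctan2(R[1,0],R[0,0]))
    th=np.radians(a if jaw is None else jaw); X=np.array([np.cos(th),np.sin(th),0]);Z=np.array([-np.sin(th),np.cos(th),0])
    d=(t-p)*1000
    print("t",round(s["time_s"],2),"pos",np.round(p,4),"jaw",round(a,1),"open",round(s["opening"]*87,1),"F",np.round(s["force"],1),"| dx dy dz after turn:",np.round([d@X,-d[2],d@Z],1),"turn", None if jaw is None else round(a-jaw,1),"tilt",np.round(R[2],3))
E
python3 -c "
from h import *
to(.444,.277,.060,117)
rs=[]
for n in ['top','scene']:
    c=capture(n);P=pts(c)
    for r in masks_of(c,'foam_slab')[:1]:
        q=P[r['region']];q=q[(q[:,2]>.075)&(q[:,2]<.11)];print(n,len(q),cv2.minAreaRect(q[:,:2].astype(np.float32)))
"
```

```text
t 3.97 pos [0.4463 0.2754 0.162 ] jaw 116.1 open 86.7 F [ 0.2  0.1 -0.2] | dx dy dz after turn: [  2.5 102.    1.3] turn -0.9 tilt [-0.002 -1.    -0.   ]
top 492 ((0.4431746304035187, 0.27674350142478943), (0.07940728217363358, 0.052670110017061234), 25.386341094970703)
scene 728 ((0.4434778094291687, 0.27670928835868835), (0.0848175436258316, 0.050053734332323074), 27.218637466430664)
```

send_rows(moves="87 2.5 15 1.5 -0.8;87 0 20 0 0;87 0 20 0 0;87 0 20 0 0;87 0 15 0 0;87 0 8 0 0;87 0 3 0 0;87 0 0 0 0;65 0 0 0 0;60 0 0 0 0;55 0 0 0 0;50 0 0 0 0;40 0 0 0 0;40 0 0 0 0;40 0 0 0 0;40 0 0 0 0")

```text
time_s: 5.5
position: [0.4414, 0.2804, 0.0619]
tcp_rot: [[-0.456, 0.001, -0.89], [0.89, -0.0, -0.456], [-0.001, -1.0, -0.001]]
force: [1.4, -3.3, 3.0]
opening: 0.568
```

```bash
python3 -c "
from h import *
to(.444,.277,.060,117)"
```

```text
t 5.5 pos [0.4414 0.2804 0.0619] jaw 117.2 open 49.4 F [ 1.4 -3.3  3. ] | dx dy dz after turn: [-4.2  1.9 -0.8] turn 0.2 tilt [-0.001 -1.    -0.001]
```

send_rows(moves="40 0 -3 0 0;40 0 -5 0 0;40 0 -10 0 0;40 0 -20 0 0;40 0 -25 0 0;40 0 -25 0 0;40 0 -25 0 0;40 0 -15 0 0;40 0 0 0 0;40 0 0 0 0")

```text
time_s: 6.33
position: [0.4411, 0.2809, 0.1908]
tcp_rot: [[-0.456, 0.002, -0.89], [0.89, 0.001, -0.456], [-0.0, -1.0, -0.003]]
force: [-1.3, -0.1, 0.1]
opening: 0.576
```

```bash
python3 - <<'E'
from h import *
to(.610,-.018,.19,91)
c=capture("top");cv2.imwrite("pics/v3.png",cv2.resize(c["image"][100:275,60:260],(800,700),interpolation=3)[:600]);P=pts(c)
for n in ["foam_slab","watch_round"]:
    for r in masks_of(c,n)[:1]:
        q=P[r["region"]];print(n,r["p"],np.nanmedian(q,0))
# carton rim walls: use scene+ top points near z=.11
c2=capture("scene");P2=pts(c2)
for nm,Q in (("top",P),("scene",P2)):
    q=Q.reshape(-1,3);q=q[(q[:,2]>.104)&(q[:,2]<.116)&(abs(q[:,0]-.64)<.15)&(abs(q[:,1]+.02)<.12)]
    h,e=np.histogram(q[:,0],np.arange(.52,.76,.006));print(nm,"x",[(round(a,3),int(b)) for a,b in zip(e,h) if b>8])
    h,e=np.histogram(q[:,1],np.arange(-.12,.09,.006));print(nm,"y",[(round(a,3),int(b)) for a,b in zip(e,h) if b>8])
m=[r for r in masks_of(c2,"crystal")+mark_of(c2,"crystal")]
for r in m[:3]: print({k:v for k,v in r.items() if k!="region"}, np.nanmedian(P2[r["region"]],0) if "region" in r else P2[tuple(np.round(r["pixel"]).astype(int))])
E
```

```text
t 6.33 pos [0.4411 0.2809 0.1908] jaw 117.2 open 50.1 F [-1.3 -0.1  0.1] | dx dy dz after turn: [-301.8    0.8 -163.7] turn 26.2 tilt [-0.    -1.    -0.003]
foam_slab 0.85 [0.41605157 0.26861579 0.21887656]
watch_round 0.75 [0.44086357 0.26923401 0.05320151]
top x [(np.float64(0.55), 85), (np.float64(0.556), 100), (np.float64(0.562), 24), (np.float64(0.568), 16), (np.float64(0.574), 17), (np.float64(0.58), 12), (np.float64(0.586), 13), (np.float64(0.592), 16), (np.float64(0.598), 16), (np.float64(0.604), 16), (np.float64(0.61), 11), (np.float64(0.616), 13), (np.float64(0.622), 19), (np.float64(0.628), 14), (np.float64(0.634), 13), (np.float64(0.64), 13), (np.float64(0.646), 14), (np.float64(0.652), 16), (np.float64(0.658), 16), (np.float64(0.664), 15), (np.float64(0.67), 16), (np.float64(0.676), 13), (np.float64(0.682), 13), (np.float64(0.688), 14), (np.float64(0.694), 17), (np.float64(0.7), 14), (np.float64(0.706), 13), (np.float64(0.712), 10), (np.float64(0.718), 49), (np.float64(0.724), 93), (np.float64(0.73), 24)]
top y [(np.float64(-0.09), 97), (np.float64(-0.084), 100), (np.flo
[... 1435 characters left out ...]
78), 26), (np.float64(-0.072), 26), (np.float64(-0.066), 26), (np.float64(-0.06), 20), (np.float64(-0.054), 25), (np.float64(-0.048), 27), (np.float64(-0.042), 25), (np.float64(-0.036), 24), (np.float64(-0.03), 23), (np.float64(-0.024), 32), (np.float64(-0.018), 22), (np.float64(-0.012), 27), (np.float64(-0.006), 25), (np.float64(0.0), 25), (np.float64(0.006), 33), (np.float64(0.012), 26), (np.float64(0.018), 26), (np.float64(0.024), 28), (np.float64(0.03), 29), (np.float64(0.036), 78), (np.float64(0.042), 185), (np.float64(0.048), 118)]
{'bbox': [405.0, 238.3, 439.7, 268.3], 'p': 0.87} [0.46043832 0.27838505 0.05183812]
{'pixel': [247.4, 426.4], 'p': 0.93} [0.45026371 0.28150887 0.0647927 ]
```

View pics/v3.png

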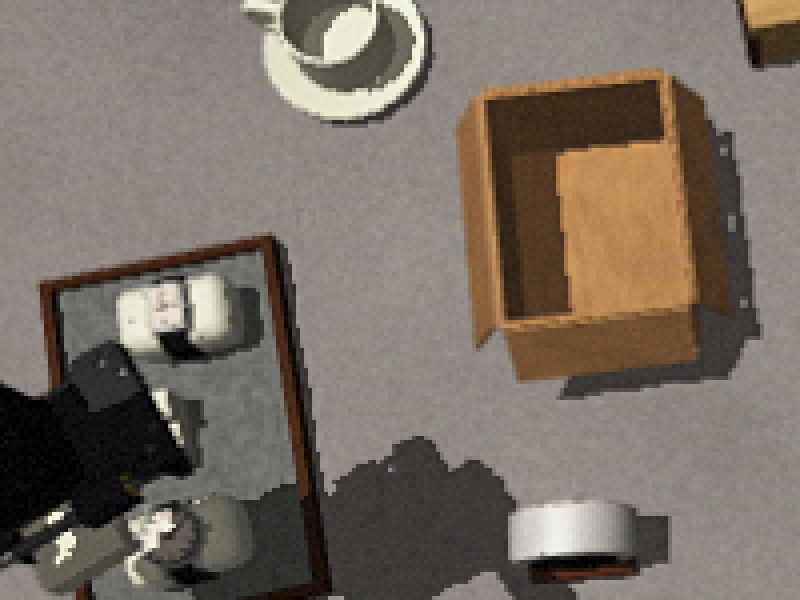

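send_rows(moves="40 0 0 0 6.55;40 0 0 0 6.55;40 0 0 0 6.55;40 0 0 0 6.55;40 -15 0 -8 0;40 -28 0 -15 0;40 -29 0 -15.5 0;40 -29 0 -15.5 0;40 -29 0 -15.5 0;40 -29 0 -15.5 0;40 -29 0 -15.5 0;40 -29 0 -15.5 0;40 -29 0 -15.5 0;40 -29 0 -15.5 0;40 -20 0 -11 0;40 -9 0 -5 0;40 0 0 0 0;40 0 0 0 0")

```text
time_s: 8.13
position: [0.6079, -0.0201, 0.1887]
tcp_rot: [[-0.016, -0.002, -1.0], [1.0, 0.001, -0.016], [0.001, -1.0, 0.002]]
force: [-0.4, 0.6, 0.0]
opening: 0.573
```

```bash
python3 -c "
from h import *
to(.609,-.020,.05,91)"
```

```text
t 8.13 pos [ 0.6079 -0.0201  0.1887] jaw 90.9 open 49.9 F [-0.4  0.6  0. ] | dx dy dz after turn: [ 1.000e-01  1.387e+02 -1.100e+00] turn -0.1 tilt [ 0.001 -1.     0.002]
```

send_rows(moves="40 0 0 -8 0;40 0 25 0 0;40 0 30 0 0;40 0 30 0 0;40 0 25 0 0;40 0 15 0 0;40 0 10 0 0;40 0 0 0 0;55 0 0 0 0;66 0 0 0 0;66 0 0 0 0;66 0 0 0 0;66 0 -15 0 0;66 0 -25 0 0;66 0 -30 0 0;66 0 -30 0 0;66 0 -30 0 0;66 0 0 0 0")

```text
time_s: 9.63
position: [0.6212, -0.0215, 0.1922]
tcp_rot: [[-0.016, 0.014, -1.0], [1.0, -0.003, -0.016], [-0.003, -1.0, -0.014]]
force: [0.1, 0.7, 0.8]
opening: 0.761
```

```bash
python3 -c "
from h import *
to(.526,.304,.12,96.5)
c=capture('scene');P=pts(c)
for n in ['foam_slab','carton','foam_block']:
    for r in masks_of(c,n)[:2]:
        q=P[r['region']];print(n,round(r['p'],2),np.nanmedian(q,0),np.nanmin(q,0),np.nanmax(q,0))
        if n=='foam_block':
            q=q[(q[:,2]>.037)&(q[:,2]<.06)];print('step',len(q),np.nanmean(q,0),cv2.minAreaRect(q[:,:2].astype(np.float32)))
"
```

```text
t 9.63 pos [ 0.6212 -0.0215  0.1922] jaw 90.9 open 66.2 F [0.1 0.7 0.8] | dx dy dz after turn: [334.2  72.2  57.8] turn -5.6 tilt [-0.003 -1.    -0.014]
foam_slab 0.66 [ 0.62109288 -0.01878004  0.02137109] [ 0.55968482 -0.05565954  0.00292326] [0.66021098 0.00553288 0.03430996]
carton 0.67 [ 0.64559159 -0.02042207  0.07906438] [ 0.4643908  -0.14509514 -0.00227875] [0.75474726 0.0720857  0.19819284]
carton 0.67 [0.54187089 0.3029592  0.03192173] [0.48641819 0.28096161 0.00787784] [0.5554671  0.32479266 0.0495623 ]
foam_block 0.69 [0.54281345 0.30383467 0.03291943] [0.49850484 0.28172851 0.01372643] [0.5554671  0.32532254 0.0495623 ]
step 186 [0.54318654 0.30557709 0.04457922] ((0.5417367219924927, 0.3055858612060547), (0.023083273321390152, 0.038656704127788544), 7.803891658782959)
foam_block 0.34 [0.46113927 0.27666245 0.0517316 ] [ 0.36910411  0.23351683 -0.00301856] [0.47646362 0.32149437 0.07134053]
step 456 [0.45785983 0.27732707 0.04974433] ((0.4477410912513733, 0.2776962220668793), (0.05362245440483093, 0.0782170370221138), 12.112227439880371)
```

send_rows(moves="66 0 0 0 -6;66 15 0 2.5 0;66 25 0 4 0;66 30 0 5 0;66 30 0 5 0;66 30 0 5 0;66 30 0 5 0;66 30 0 5 0;66 30 0 5 0;66 30 0 5 0;66 30 0 4.5 0;66 30 15 4 0;66 14 20 2.5 0;66 10 25 1.5 0;66 0 25 0 0;66 0 0 0 0;66 0 0 0 0")

```text
time_s: 11.25
position: [0.5203, 0.3045, 0.0974]
tcp_rot: [[-0.12, -0.006, -0.993], [0.993, -0.002, -0.12], [-0.001, -1.0, 0.006]]
force: [-1.2, -0.1, -0.0]
opening: 0.758
```

```bash
python3 -c "
from h import *
to(.527,.304,.015,97)"
```

```text
t 11.25 pos [0.5203 0.3045 0.0974] jaw 96.9 open 66.0 F [-1.2 -0.1 -0. ] | dx dy dz after turn: [-1.3 82.4 -6.6] turn -0.1 tilt [-0.001 -1.     0.006]
```

send_rows(moves="66 -1 8 -6.5 0;66 0 15 0 0;66 0 20 0 0;66 0 20 0 0;66 0 11 0 0;66 0 6 0 0;66 0 0 0 0;66 0 0 0 0;55 0 0 0 0;48 0 0 0 0;40 0 0 0 0;30 0 0 0 0;30 0 0 0 0;30 0 0 0 0;30 0 0 0 0;30 0 -4 0 0;30 0 -8 0 0;30 0 -15 0 0")

```text
time_s: 12.75
position: [0.5282, 0.3037, 0.0457]
tcp_rot: [[-0.121, -0.003, -0.993], [0.993, -0.001, -0.121], [-0.001, -1.0, 0.004]]
force: [-0.1, 0.1, -0.5]
opening: 0.459
```

```bash
python3 -c "
from h import *
to(.69,-.020,.19,91)"
```

```text
t 12.75 pos [0.5282 0.3037 0.0457] jaw 96.9 open 39.9 F [-0.1  0.1 -0.5] | dx dy dz after turn: [-326.5 -144.3 -156.1] turn 5.9 tilt [-0.001 -1.     0.004]
```

send_rows(moves="30 0 -20 0 0;30 0 -30 0 0;30 0 -35 0 0;30 0 -35 0 0;30 0 -24 0 5.9;30 -15 0 -7 0;30 -27 0 -13 0;30 -30 0 -14.5 0;30 -30 0 -14.5 0;30 -30 0 -14.5 0;30 -30 0 -14.5 0;30 -30 0 -14.5 0;30 -30 0 -14.5 0;30 -30 0 -14.5 0;30 -30 0 -14.5 0;30 -28 0 -13 0;30 -16 0 -7 0;30 0 0 0 0;30 0 0 0 0")

```text
time_s: 14.33
position: [0.6909, -0.0192, 0.1905]
tcp_rot: [[-0.016, -0.001, -1.0], [1.0, 0.001, -0.016], [0.001, -1.0, 0.001]]
force: [-0.1, 0.6, 0.1]
opening: 0.455
```

```bash
python3 -c "
from h import *
to(.69,-.020,.052,91)"
```

```text
t 14.33 pos [ 0.6909 -0.0192  0.1905] jaw 90.9 open 39.6 F [-0.1  0.6  0.1] | dx dy dz after turn: [ -0.8 138.5   0.9] turn -0.1 tilt [ 0.001 -1.     0.001]
```

send_rows(moves="30 0 15 0 0;30 0 30 0 0;30 0 30 0 0;30 0 30 0 0;30 0 22 0 0;30 0 10 0 0;30 0 0 0 0;45 0 0 0 0;56 0 0 0 0;56 0 0 0 0;56 0 0 0 0;56 0 -15 0 0;56 0 -25 0 0;56 0 -30 0 0;56 0 -30 0 0;56 0 -30 0 0;56 0 0 0 0")

```text
time_s: 15.75
position: [0.696, -0.0197, 0.1925]
tcp_rot: [[-0.018, 0.015, -1.0], [1.0, -0.003, -0.018], [-0.003, -1.0, -0.015]]
force: [1.6, -0.1, 0.7]
opening: 0.648
```

```bash
python3 - <<'E'
from h import *
to(.43,-.31,.10,100)
for n in ['scene','top']:
    c=capture(n);P=pts(c)
    cv2.imwrite(f"pics/{n}4.png",c["image"])
    for k in ['foam_slab','foam_block']:
        for r in masks_of(c,k)[:2]:
            q=P[r['region']];print(n,k,round(r['p'],2),np.nanmedian(q,0))
    # magnifier: points above counter near it
    q=P.reshape(-1,3); col=c["image"].reshape(-1,3).astype(int)
    m=(q[:,0]>.34)&(q[:,0]<.6)&(q[:,1]>-.38)&(q[:,1]<-.22)
    dark=m&(col.sum(1)<110)
    d=q[dark][:,:2]
    if len(d)>20:
        r=cv2.minAreaRect(d.astype(np.float32)); mu=d.mean(0);w,v=np.linalg.eigh(np.cov(d.T));print(n,"handle",len(d),r,mu,"dir",np.degrees(np.arctan2(v[1,1],v[0,1])),q[dark][:,2].mean())
    f=q[m&(q[:,2]>.007)&(q[:,0]>.47)][:,:2]
    if len(f)>20: print("frame",len(f),cv2.minEnclosingCircle(f.astype(np.float32)),f.min(0),f.max(0))
    for k in ["magnifier","magnifier_grip"]:
        for mm in mark_of(c,k)[:2]: print(k,round(mm["p"],2),P[tuple(np.round(mm["pixel"]).astype(int))])
a=cv2.imread("pics/scene4.png");cv2.imwrite("pics/v4.png",cv2.resize(a[130:360,100:470],(800,497),interpolation=3))
E
```

```text
t 15.75 pos [ 0.696  -0.0197  0.1925] jaw 91.0 open 56.4 F [ 1.6 -0.1  0.7] | dx dy dz after turn: [-239.7   92.5  312.4] turn -9.0 tilt [-0.003 -1.    -0.015]
scene foam_slab 0.89 [ 0.61744259 -0.01712372  0.02206661]
scene foam_slab 0.63 [0.46105122 0.27717492 0.05200733]
scene foam_block 0.42 [ 0.66846975 -0.01520217  0.02502708]
scene handle 36 ((0.39953774213790894, -0.31730929017066956), (0.058141570538282394, 0.012096896767616272), 4.261023044586182) [ 0.39143189 -0.31760993] dir 178.12742277374292 0.012595754016141868
frame 198 ((0.5143942832946777, -0.3034912347793579), 0.045396868139505386) [ 0.47127978 -0.33885649] [ 0.55903054 -0.27776728]
magnifier 0.95 [ 0.54437394 -0.55559064  0.01037492]
magnifier 0.52 [ 0.53497871 -0.29451547  0.00939641]
magnifier_grip 0.84 [ 6.03199220e-01 -5.33916698e-01 -1.05719566e-04]
magnifier_grip 0.58 [ 0.68010114 -0.10942235  0.30633878]
top foam_slab 0.78 [ 0.62373299 -0.01799241  0.01994863]
top foam_block 0.65 [ 0.68926666 -0.01522356  0.02493159]
top handle 168 ((0.41597455739974976, -0.3160974979400635), (0.096392922103405, 0.01579003967344761), 8.044549942016602) [ 0.41473969 -0.31608583] dir -171.7307695793947 0.011087293231960574
frame 441 ((0.5148390531539917, -0.3007785677909851), 0.04465337470173836) [ 0.47122898 -0.33898396] [ 0.55828103 -0.26258161]
magnifier 0.89 [ 0.52323939 -0.30981906  0.00818503]
magnifier 0.71 [ 0.52618789 -0.56250139  0.00668966]
magnifier_grip 0.98 [ 0.42662366 -0.3129809   0.01464047]
magnifier_grip 0.94 [ 0.62180979 -0.54419624  0.00712991]
```

View pics/v4.png

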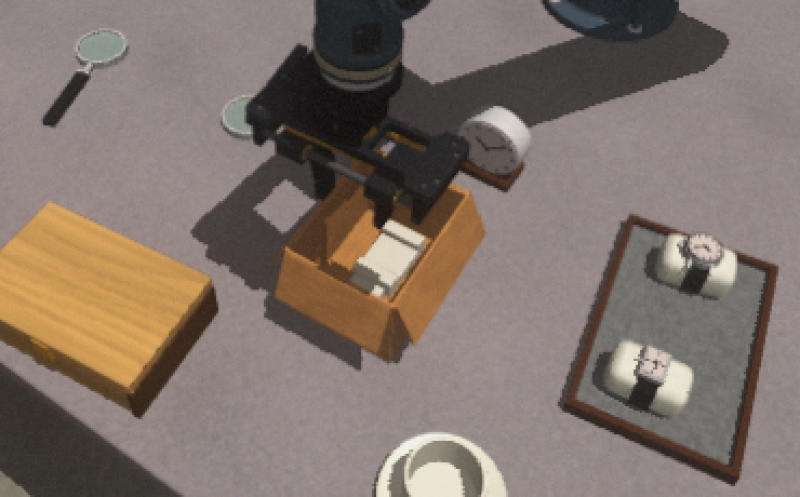

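send_rows(moves="56 0 0 0 -7;56 -10 0 12 0;56 -18 0 21 0;56 -20 0 23 0;56 -20 0 23 0;56 -20 0 23 0;56 -20 0 23 0;56 -20 0 23 0;56 -20 0 23 0;56 -20 0 23 0;56 -20 0 23 0;56 -20 0 23 0;56 -20 0 23 0;56 -18 20 22 0;56 -17 20 20 0;56 -11 25 15 0;56 0 25 0 0;56 0 0 0 0;56 0 0 0 0")

```text
time_s: 17.83
position: [0.4121, -0.3343, 0.0925]
tcp_rot: [[-0.139, -0.002, -0.99], [0.99, 0.003, -0.139], [0.003, -1.0, 0.002]]
force: [0.2, -0.8, 0.9]
opening: 0.644
```

```bash
python3 - <<'E'
from h import *
to(.437,-.313,.002,98)
for n in ['scene','top']:
    c=capture(n);P=pts(c)
    q=P.reshape(-1,3); col=c["image"].reshape(-1,3).astype(int)
    # round watch glass: top points z>.06
    m=(abs(q[:,0]-.448)<.06)&(abs(q[:,1]-.277)<.06)&(q[:,2]>.061)&(q[:,2]<.08)
    f=q[m];print(n,"glass",len(f),f.mean(0),cv2.minEnclosingCircle(f[:,:2].astype(np.float32)),cv2.minAreaRect(f[:,:2].astype(np.float32)),np.percentile(f[:,2],[10,50,90]))
    for k in ["crystal","magnifier_grip"]:
        for mm in mark_of(c,k)[:1]: print(k,round(mm["p"],2),P[tuple(np.round(mm["pixel"]).astype(int))])
    m=(q[:,0]>.34)&(q[:,0]<.6)&(q[:,1]>-.38)&(q[:,1]<-.22)
    f=q[m&(q[:,2]>.007)&(q[:,2]<.02)&(q[:,0]>.485)][:,:2]
    if len(f)>20: print("frame",len(f),cv2.minEnclosingCircle(f.astype(np.float32)),f.min(0),f.max(0))
E
```

```text
t 17.83 pos [ 0.4121 -0.3343  0.0925] jaw 98.0 open 56.0 F [ 0.2 -0.8  0.9] | dx dy dz after turn: [ 17.6  90.5 -27.7] turn -0.0 tilt [ 0.003 -1.     0.002]
scene glass 224 [0.44814762 0.27710842 0.06645784] ((0.44581931829452515, 0.2723492681980133), 0.026115648448467255) ((0.4487326741218567, 0.2771774232387543), (0.0413876548409462, 0.046949680894613266), 83.55413055419922) [0.06366547 0.06677824 0.06862898]
crystal 0.79 [0.44018074 0.28263696 0.06607137]
magnifier_grip 0.8 [ 0.61953976 -0.52539909  0.00090632]
frame 397 ((0.5225372314453125, -0.3031226098537445), 0.039327967911958694) [ 0.48545752 -0.33993453] [ 0.5588028  -0.26414116]
top glass 207 [0.44509291 0.27751791 0.06602488] ((0.4435255229473114, 0.27661454677581787), 0.024762839078903198) ((0.4442451596260071, 0.27617186307907104), (0.04302007332444191, 0.046700529754161835), 6.972534656524658) [0.06351371 0.06602316 0.0685802 ]
crystal 0.94 [0.44417861 0.27698236 0.06828944]
magnifier_grip 0.9 [ 0.61805614 -0.54618331  0.00814417]
```

send_rows(moves="56 9 0 -14 0;56 8.5 0 -13.5 0;56 0 15 0 0;56 0 20 0 0;56 0 20 0 0;56 0 12 0 0;56 0 0 0 0;56 0 0 0 0")

```text
time_s: 18.8
position: [0.4379, -0.3135, 0.0268]
tcp_rot: [[-0.141, -0.0, -0.99], [0.99, 0.0, -0.141], [0.0, -1.0, 0.0]]
force: [-0.4, -0.1, 0.6]
opening: 0.646
```

```bash
python3 - <<'E'
from h import *
to(.437,-.313,.003,98)
c=capture("top");P=pts(c);cv2.imwrite("pics/v5.png",cv2.resize(c["image"][165:265,260:360],(600,600),interpolation=3))
E
```

```text
t 18.8 pos [ 0.4379 -0.3135  0.0268] jaw 98.1 open 56.2 F [-0.4 -0.1  0.6] | dx dy dz after turn: [ 0.6 23.8  0.8] turn 0.1 tilt [ 0. -1.  0.]
```

View pics/v5.png

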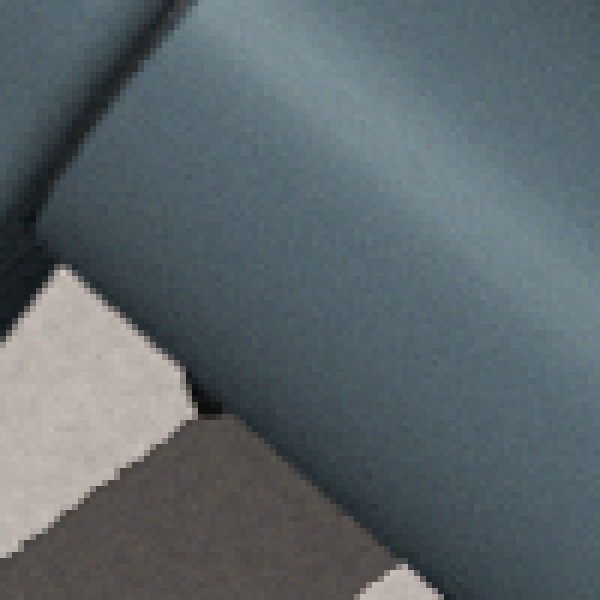

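The arm hides the handle in this view. The earlier estimates agree to a few mm, and the open jaws leave 19 mm spare each side, so I'll go down and grip.

send_rows(moves="56 0.5 8 0.5 0;56 0 8 0 0;56 0 5 0 0;56 0 2 0 0;56 0 0 0 0;56 0 0 0 0;45 0 0 0 0;35 0 0 0 0;28 0 0 0 0;20 0 0 0 0;8 0 0 0 0;8 0 0 0 0;8 0 0 0 0;8 0 0 0 0;8 0 0 0 0")

```text
time_s: 20.1
position: [0.4371, -0.3134, 0.0036]
tcp_rot: [[-0.14, 0.0, -0.99], [0.99, -0.0, -0.14], [-0.0, -1.0, -0.0]]
force: [-0.4, 0.7, 0.8]
opening: 0.201
```

```bash
python3 - <<'E'
from h import *
to(.45,-.313,.20,98)
E
```

```text
t 20.1 pos [ 0.4371 -0.3134  0.0036] jaw 98.0 open 17.5 F [-0.4  0.7  0.8] | dx dy dz after turn: [  -1.4 -196.4  -12.9] turn 0.0 tilt [-0. -1. -0.]
```

Gripped at 17.5 mm, the handle's width. I'll lift gently and look at it.

send_rows(moves="8 0 -3 0 0;8 0 -6 0 0;8 0 -12 0 0;8 0 -20 0 0;8 0 -25 0 0;8 0 -25 0 0;8 0 -25 0 0;8 0 -25 0 0;8 0 -25 0 0;8 0 -20 0 0;8 0 -11 0 0;8 0 0 0 0;8 0 0 0 0")

```text
time_s: 21.18
position: [0.437, -0.3133, 0.2017]
tcp_rot: [[-0.14, 0.001, -0.99], [0.99, -0.001, -0.14], [-0.002, -1.0, -0.001]]
force: [0.6, 0.2, -1.5]
opening: 0.198
```

```bash
cat >> h.py <<'E'
def mag():
    s=read_state();p=np.array(s["position"]);R=np.array(s["tcp_rot"]);f=-R[:,2]
    for n in ["scene","top"]:
        c=capture(n);P=pts(c);q=P.reshape(-1,3)
        # points in tool frame: a ahead of the tcp (along -tool z), b sideways, h height
        d=q-p;a=d@f;b=d@R[:,0];h=d[:,2]
        m=(a>.04)&(a<.135)&(abs(b)<.06)&(abs(h)<.04)
        d=d[m];a=a[m];b=b[m];h=h[m]
        if len(a)<30: print(n,"few",len(a));continue
        A=np.c_[a,b,np.ones(len(a))];x=np.linalg.lstsq(A,h,rcond=None)[0]
        k=abs(A@x-h)<.005
        if k.sum()>30: x=np.linalg.lstsq(A[k],h[k],rcond=None)[0]
        cc=cv2.minEnclosingCircle(np.c_[a,b][k].astype(np.float32))
        print(n,len(a),"slope a,b",x[:2].round(3),"h@lens",round(float(x@[.085,0,1]),4),"circle",np.round(cc[0],4),round(cc[1],4),"a",a.min().round(3),a.max().round(3),"b",b.min().round(3),b.max().round(3))
        cv2.imwrite(f"pics/m_{n}.png",c["image"])
E
python3 - <<'E'
from h import *
to(.45,-.313,.20,98)
mag()
a=cv2.imread("pics/m_scene.png");cv2.imwrite("pics/v6.png",cv2.resize(a[80:280,150:350],(600,600),interpolation=3))
E
```

```text
t 21.18 pos [ 0.437  -0.3133  0.2017] jaw 98.0 open 17.3 F [ 0.6  0.2 -1.5] | dx dy dz after turn: [ -1.5   1.7 -12.9] turn 0.0 tilt [-0.002 -1.    -0.001]
scene 522 slope a,b [-0.027 -0.019] h@lens 0.0063 circle [0.0822 0.0009] 0.042 a 0.04 0.124 b -0.038 0.037
top 217 slope a,b [0.004 0.024] h@lens 0.0037 circle [0.0864 0.0031] 0.0369 a 0.062 0.122 b -0.032 0.04
```

View pics/v6.png

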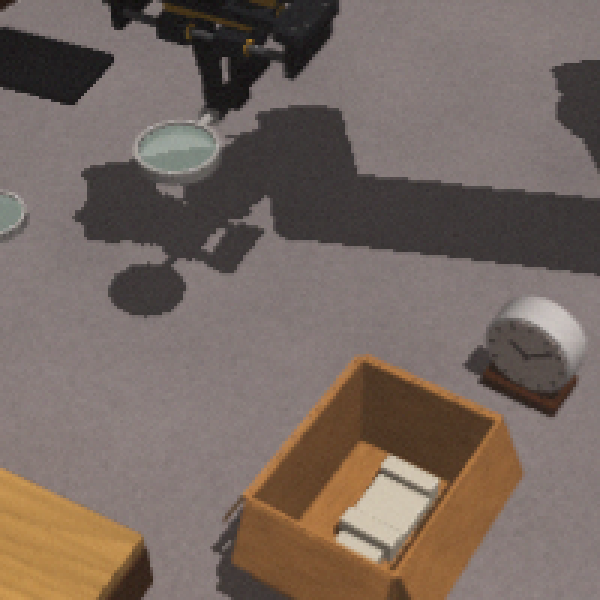

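The magnifier hangs level (lens near pixel (178,148) in the crop), and both foam pieces lie in the carton. I'm carrying it over at 0.2 m height.

send_rows(moves="8 6 0 -1 0;8 12 0 -2 0;8 18 0 -3 0;8 23 0 -3.5 0;8 23 0 -3.5 0;8 23 0 -3.5 0;8 23 0 -3.5 0;8 23 0 -3.5 0;8 23 0 -3.5 0;8 23 0 -3.5 0;8 23 0 -3.5 0;8 23 0 -3.5 0;8 23 0 -3.5 0;8 14 0 -2 0;8 8 0 0 0;8 0 0 0 0")

```text
time_s: 22.62
position: [0.4378, -0.02, 0.2]
tcp_rot: [[-0.143, -0.003, -0.99], [0.99, 0.001, -0.143], [0.002, -1.0, 0.002]]
force: [-0.0, 0.7, -0.6]
opening: 0.201
```

```bash
python3 -c "
from h import *
to(.3614,.264,.20,98)"
```

```text
t 22.62 pos [ 0.4378 -0.02    0.2   ] jaw 98.2 open 17.5 F [-0.   0.7 -0.6] | dx dy dz after turn: [291.8   0.   36.1] turn 0.2 tilt [ 0.002 -1.     0.002]
```

send_rows(moves="8 6 0 0.5 0;8 12 0 1.5 0;8 18 0 2 0;8 23 0 3 0;8 23 0 3 0;8 23 0 3 0;8 23 0 3 0;8 23 0 3 0;8 23 0 3 0;8 23 0 3 0;8 23 0 3 0;8 23 0 3 0;8 23 0 3 0;8 14 0 1.5 0;8 8 0 0.5 0;8 4 0 0 0;8 0 0 0 0;8 0 0 0 0;8 0 0 0 0")

```text
time_s: 24.2
position: [0.363, 0.2612, 0.2005]
tcp_rot: [[-0.139, -0.0, -0.99], [0.99, -0.0, -0.139], [-0.0, -1.0, 0.0]]
force: [-0.5, 0.4, -0.1]
opening: 0.199
```

```bash
python3 -c "
from h import *
to(.3614,.264,.12,98)
mag()"
```

```text
t 24.2 pos [0.363  0.2612 0.2005] jaw 98.0 open 17.3 F [-0.5  0.4 -0.1] | dx dy dz after turn: [ 3.  80.5  1.2] turn -0.0 tilt [-0. -1.  0.]
scene 907 slope a,b [-0.022  0.007] h@lens 0.0066 circle [ 0.0821 -0.0012] 0.0418 a 0.04 0.123 b -0.038 0.036
top 763 slope a,b [0.004 0.005] h@lens 0.0049 circle [ 0.0876 -0.0001] 0.0374 a 0.053 0.124 b -0.037 0.037
```

send_rows(moves="8 2 5 1 0;8 2 10 1 0;8 0 15 0.5 0;8 0 15 0 0;8 0 15 0 0;8 0 10 0 0;8 0 7 0 0;8 0 3 0 0;8 0 0 0 0;8 0 0 0 0;8 0 0 0 0")

```text
time_s: 25.22
position: [0.3603, 0.2657, 0.121]
tcp_rot: [[-0.14, 0.001, -0.99], [0.99, 0.001, -0.14], [0.0, -1.0, -0.001]]
force: [-0.5, 0.3, -0.7]
opening: 0.2
```

```bash
python3 - <<'E'
from h import *
to(.360,.265,.089,98)
mag()
a=cv2.imread("pics/m_scene.png");b=cv2.imread("pics/m_top.png")
cv2.imwrite("pics/v7.png",np.hstack([cv2.resize(a[200:290,370:460],(400,400),interpolation=3),cv2.resize(b[180:270,70:160],(400,400),interpolation=3)]))
E
```

```text
t 25.22 pos [0.3603 0.2657 0.121 ] jaw 98.0 open 17.4 F [-0.5  0.3 -0.7] | dx dy dz after turn: [-0.7 32.   0.4] turn 0.0 tilt [ 0.    -1.    -0.001]
scene 839 slope a,b [-0.035 -0.014] h@lens 0.0066 circle [0.0824 0.0012] 0.0428 a 0.04 0.125 b -0.038 0.037
top 666 slope a,b [0.004 0.005] h@lens 0.0052 circle [0.0873 0.0006] 0.0393 a 0.054 0.123 b -0.038 0.039
```

View pics/v7.png

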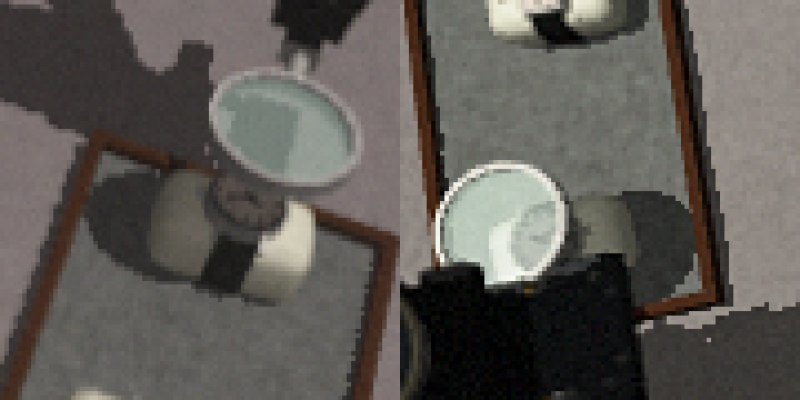

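send_rows(moves="8 -0.5 4 0.5 0;8 0 6 0 0;8 0 6 0 0;8 0 6 0 0;8 0 4 0 0;8 0 3 0 0;8 0 2 0 0;8 0 1 0 0;8 0 0 0 0;8 0 0 0 0;8 0 0 0 0;8 0 0 0 0")

```text
time_s: 26.32
position: [0.3595, 0.2651, 0.0887]
tcp_rot: [[-0.14, 0.0, -0.99], [0.99, 0.0, -0.14], [0.0, -1.0, -0.0]]
force: [-0.2, -0.4, -1.7]
opening: 0.207
```

```bash
python3 - <<'E'
from h import *
to(.360,.265,.089,98)
mag()
c=capture("scene");P=pts(c)
for k in ["crystal","magnifier"]:
    for m in mark_of(c,k)[:2]: print(k,round(m["p"],2),m["pixel"],P[tuple(np.round(m["pixel"]).astype(int))])
for k in ["carton","clock","foam_slab","foam_block","watch_rect","watch_round"]:
    for r in masks_of(c,k)[:1]: print(k,round(r["p"],2),np.nanmedian(P[r["region"]],0).round(3))
a=cv2.imread("pics/m_scene.png");b=cv2.imread("pics/m_top.png")
cv2.imwrite("pics/v8.png",np.hstack([cv2.resize(a[200:290,370:460],(400,400),interpolation=3),cv2.resize(b[180:270,70:160],(400,400),interpolation=3)]))
E
```

```text
t 26.32 pos [0.3595 0.2651 0.0887] jaw 98.0 open 18.0 F [-0.2 -0.4 -1.7] | dx dy dz after turn: [-0.1 -0.3 -0.5] turn 0.0 tilt [ 0. -1. -0.]
scene 1054 slope a,b [-0.157  0.021] h@lens 0.0026 circle [0.0763 0.0098] 0.0373 a 0.04 0.127 b -0.038 0.038
top 698 slope a,b [0.027 0.098] h@lens 0.0035 circle [ 0.0872 -0.    ] 0.0381 a 0.052 0.125 b -0.039 0.038
crystal 0.77 [248.1, 425.2] [0.48125764 0.27981878 0.09601089]
magnifier 0.81 [155.2, 144.8] [ 0.54558243 -0.55889293  0.00962637]
magnifier 0.56 [238.9, 426.5] [0.45486259 0.27366356 0.09574368]
carton 0.7 [ 0.645 -0.019  0.08 ]
clock 0.85 [0.436 0.014 0.063]
foam_slab 0.78 [ 0.616 -0.017  0.022]
watch_rect 0.82 [0.622 0.282 0.052]
watch_round 0.73 [0.466 0.275 0.047]
```

View pics/v8.png

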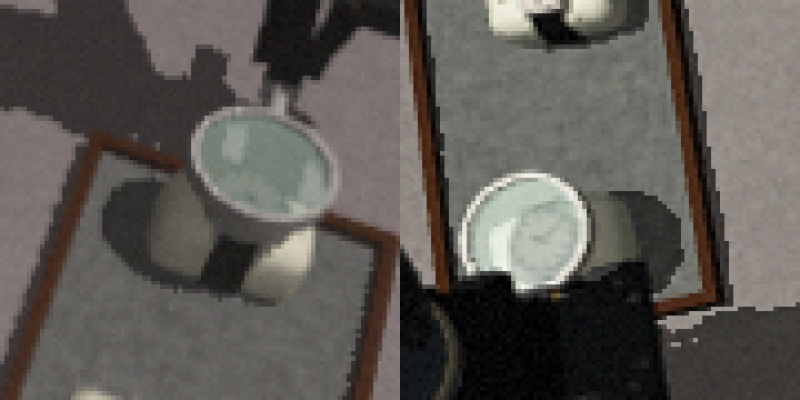

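The dial sits within about 2 mm of the lens centre once parallax is allowed for, and nothing else has moved. I'm handing in.

```bash
python3 -c "
from h import *
to(.360,.265,.089,98);print(np.abs(read_state()['qvel']).max());print(hand_in())"
```

```text
t 26.87 pos [0.3594 0.265  0.0886] jaw 98.0 open 17.2 F [-0.6 -0.7 -0.7] | dx dy dz after turn: [-0.1 -0.4 -0.6] turn 0.0 tilt [ 0. -1.  0.]
0.08344349094673294
the job is handed in; nothing more can be done
None
```

I put both foam pieces into the carton and handed in with the arm holding the nearer magnifier still over the round watch, at 26.9 s of the 72 s allowed. The hand-in gives no verdict, so these are my own last checks:

- **Magnifier:** the lens is about 2 mm from the dial centre sideways, and its underside is an estimated 15–17 mm above the glass. The arm is still and the fingers hold the handle at about 17 mm opening.
- **Level:** the tool reads level, and plane fits to the lens rim during the carry showed at most 0.035 rad of tilt. The last fits at the low pose gave up to 0.16 rad, but they take in watch points seen through and around the lens. I set them aside because the picture shows no tilt.
- **Other things:** the carton, clock and rectangular watch read the same as at the start to within a few mm. The round watch is partly hidden under the lens, and no shift shows in the pictures.
- **Foam:** the slab was still detected inside the carton in the last check. The network missed the block there, but it was found in the carton right after release and seen there again after the magnifier was lifted.

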